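# Set the vacuum regulator to its clip and lock it under the sliding hood

## Robot

A 6-joint arm with a two-finger parallel gripper is mounted at the origin on the work surface. World frame = base frame: x ahead of the robot, y to its left, z up, the work surface at z = 0. Lengths are in m, angles in degrees, forces in N, time in s.
With the tool pointing down it reaches from about 0.35 to 0.875 m from the base axis. Payload 4.2 kg.
Tool frame: the origin (TCP) lies midway between the tips of the shut fingers; the grasp point (between the pads) lies 19 mm behind it; z points along the fingers, y is the line along which they close (so a half turn about z gives the same grasp; the last joint's range is limited). The gripper opens to 87 mm and grips with 3 to 60 N. Pads are 19 mm wide; open, the fingers measure 117 mm over their backs; the gripper's body (75 mm by 190 mm) begins 51 mm behind the grasp point.
Start: joints at [-59.152, 22.042, 0.453, 0, -68.411, -14.817], TCP at [0.173, -0.601, 0.223] pointing down, gripper open.
Joint ranges: [-179.83, 179.83], [-69.29, 118.12], [-61.27, 80.66], [-181.25, 117.63], [-171.15, -9.14], [-177.46, 177.46]. Speed limits (degrees/s): [159.86, 159.86, 180, 180, 180, 180].

## Interface

Orientations are given as a 3x3 rotation matrix whose columns are the frame's x, y, z axes.
In Python, from station import r gives the robot as it stands.
- The arm moves only by the shell command python3 steer.py 'ROWS'. ROWS is a JSON list of rows, 1 to 8 of them, each of 7 numbers: the opening from 0.0 (shut) to 1.0 (fully open), then dx, dy, dz in a scale on which 1.0 is 0.8 m, then a rotation vector rx, ry, rz in parts of the range, where 1.0 means 180 degrees; each row is the pose to reach, as a shift and turn from the pose commanded when the command began, along the tool's axes at that moment; what a row does not reach only later rows make up. A row lasts 1/10 s, in which the tool goes at most 0.05 m and 8.59 degrees, less where a joint would pass 70% of its speed; a pose out of reach is approached as far as the arm can. The fingers move at their own pace and stop on an object; the grip force is fixed at half the most. Time passes only in rows, so rows that do not move let the fingers close. It prints the time, the measured TCP pose, the force, the opening and the grip force at its end. Input that does not fit is refused with a message, and nothing moves.
- r.sense(): the state, without advancing time (a new reading comes with each control period).
- r.capture(name): name is "side" or "top"; returns a dict with "pixels" (384x512x3 uint8, red, green, blue), "z_map" (384x512 float32, m along the optical axis (not along the pixel's ray), 0 where there is no reading), "K" (3x3 intrinsics, pixels), "distortion" ([k1, k2, p1, p2, k3] as OpenCV has them; the pictures are not rectified), "world_from_camera" (4x4, takes a point from camera to world coordinates). Camera axes: x right, y up, looking along -z (the intrinsics and any distortion apply to the point x, -y, -z); pixel columns grow to the right and rows downward; lengths in m; the calibration is good to about 2 mm. A picture is of the moment at which its call begins.
- r.finish_job(): hands the job in; it is judged then, once.
The state is a dict: "time_s": time; "joints": joint angles; "joint_velocities": joint speeds; "effort": joint torques, N m; "tcp_pos": TCP position; "ee_rot": TCP orientation; "wrist_force": force on the tool from outside, world axes, zero at the start; "moment": the same for the moment, N m; "gripper_width": opening from 0.0 (shut) to 1.0 (fully open); "gripper_force": force on a finger pad.
Only numpy, scipy, OpenCV 4.12 (cv2) and the standard library are available. Lean on these libraries where they do the work, as an engineer would, in place of code of your own. Each camera call takes 0.05 s, during which the arm holds its last target. There are 200 camera calls.

## Task

The evaporator's pump is still off: on the grey vacuum regulator on the bench, turn the black pointer knob clockwise until its tip points at the small dark steel clip on the rim of the dial. Then lock that setting by sliding the clear-topped hood along its rails over the knob until it is fully home against the end plate, with the pointer still at the clip. Leave the two bottles and the beaker standing where they are.

Things in the scene. Friction and masses are not known exactly. Their poses are not given: they have to be found in the camera images.
- console: Grey vacuum regulator box screwed to the bench, 180 (x) x 325 (y) x 60 mm high; origin under its centre at bench height. Its flat top is the panel, 60 mm up. Hood rails 9 mm high run along y, outer faces at x = +-75.5. Behind it (+x): two tubes and a gauge, 100 mm up at most, within x 165, not used.
- dial_center (a point): Centre of the round white dial, 114 mm across, on the panel: at console (0, -75, 60) mm. Axes as the console's. The knob turns on it; the hood stands parked on its +y side.
- end_plate (a point): Middle of the end plate's inner face, at panel height: console (0, -143, 60) mm. The plate is 130 mm wide along x, 6 thick, 47 high above the panel, with a 22 mm wide tab at x = 45 up to 65 mm above the panel. The hood stops against it.
- knob (a joint): Angle of the black pointer knob, rad, 0 to 4.71, grows clockwise from above: at q the pointer looks along 2.356 - q in the console's frame (counter-clockwise from its x). Starts at 0.1 to 0.8, anticlockwise of the clip. Friction 0.12 N m (3 to 4 N pushed sideways near the tip); stays where it is left.
- knob_axis (a point): On the knob's axis, at its top, 34 mm above the panel; x along the pointer. Hub 34 mm across; through it a bar 14 mm wide, from 20 mm behind the axis to 36 mm ahead, then a point 43 mm ahead; bar from 10 to 34 mm above the panel, white line on the top of its pointing half.
- knob_tip (a point): The pointed end of the knob, 43 mm from the axis, at mid height of the bar (22 mm above the panel).
- clip: Small dark steel clip fixed on the dial's rim, marks the wanted setting: 12 mm wide, from 44 to 61 mm from the dial's centre, top 8 mm above the panel. The origin of this frame is the dial's centre at panel height; its x axis runs from there through the middle of the clip. It lies at knob values 1.4 to 3.6.
- clip_nose (a point): Inner pointed end of the clip, 44 mm from the dial's centre, 5 mm above the panel.
- hood (a joint): Travel of the locking hood towards the knob (console -y), m: 0 parked, 0.153 fully home against the end plate. Starts at 0 to 0.012. Drags with about 3 N, stays where it is left. At 0 it covers console y from 10 to 146 mm (open end 85 mm from the knob's axis), fully home -143 to -7.
- thumb_bar (a point): Middle of the top edge of the hood's thumb bar, an upright black bar across the roof: 90 mm along console x, 10 thick along y, from the roof up to 68 mm above the panel, its middle 13 mm ahead (-y) of the hood's back face. Push it from behind (+y side) or pinch it.
- hood_mouth (a point): Middle of the hood's open end (facing -y, towards the knob), at panel height. Hood: aluminium sides and back, clear roof, 134 (x) x 136 (y) mm, roof top 48 mm above the panel, edge strips 50; clears the knob at every angle; a 22 mm wide tab at x = 45 by this end, up to 65 mm.
- amber_bottle: Brown glass bottle, 84 mm across, 185 high, standing; origin under its centre.
- beaker: Empty glass beaker, 80 mm across, 105 high, standing; origin under its centre.
- wash_bottle: White plastic bottle, 64 mm across, 158 high, standing; origin under its centre.

How it is judged:
By the outcome, as a careful person would: the job done as asked, in the order asked, and still so for the second after the job is handed in, with the robot touching nothing.
It also fails if it takes over 64 s, if anything falls off the work surface, if the arm or the gripper's body presses on something with over 40 N, if the wrist force passes 120 N, or if a joint passes its speed limit or range.

## Working session

There is one attempt and no reset: what is moved stays moved. The work goes in short steps, Python scripts to look and compute and a shell command to move; the robot and the scene stay as the last step left them, time stands still between calls to the robot, and variables do not carry over. Pictures are saved under pics/ and viewed, at most 10 in all, crops included, and the job is handed in when it is done.

```bash
ls; mkdir -p pics; cat > h.py <<'E'
import numpy as np, cv2
from station import r
def cap(n,save=None):
    c=r.capture(n); c={k:(np.array(v) if not isinstance(v,str) else v) for k,v in c.items()}
    if save: cv2.imwrite('pics/'+save,c['pixels'][:,:,::-1]); np.savez('pics/'+save+'.npz',**c)
    return c
def ray(c,u,v):
    p=cv2.undistortPoints(np.array([[[u,v]]],float),c['K'],c['distortion'])[0,0]
    M=c['world_from_camera']; return M[:3,3],M[:3,:3]@np.array([p[0],-p[1],-1])
def atz(c,u,v,z):
    o,d=ray(c,u,v); return o+d*(z-o[2])/d[2]
def atd(c,u,v):
    o,d=ray(c,u,v); return o+d*c['z_map'][int(round(v)),int(round(u))]
def tri(c1,p1,c2,p2):
    o1,d1=ray(c1,*p1);o2,d2=ray(c2,*p2)
    s=np.linalg.lstsq(np.c_[d1,-d2],o2-o1,rcond=None)[0]
    a,b=o1+s[0]*d1,o2+s[1]*d2; return (a+b)/2,np.linalg.norm(a-b)
def load(f): return dict(np.load('pics/'+f+'.npz'))
E
python3 - <<'E'
from h import *
a=cap('top','top1.png');b=cap('side','side1.png')
for c in(a,b): print(c['world_from_camera'].round(3),c['K'].round(1),c['distortion'])
s=r.sense();print(s['tcp_pos'],s['ee_rot'],s['gripper_width'],s['time_s'])
E
```

```text
pics
station.py
steer.py
[[-2.100e-02  9.950e-01 -9.300e-02  4.410e-01]
 [-1.000e+00 -2.200e-02 -8.000e-03 -1.000e-03]
 [-1.000e-02  9.300e-02  9.960e-01  1.361e+00]
 [ 0.000e+00  0.000e+00  0.000e+00  1.000e+00]] [[465.7   0.  256.5]
 [  0.  465.7 187.3]
 [  0.    0.    1. ]] [-0.10497054  0.          0.          0.          0.        ]
[[-0.745  0.439 -0.502 -0.049]
 [-0.667 -0.515  0.539  0.653]
 [-0.022  0.736  0.676  0.907]
 [ 0.     0.     0.     1.   ]] [[426.6   0.  253.9]
 [  0.  426.6 189.3]
 [  0.    0.    1. ]] [-0.04811798  0.          0.          0.          0.        ]
[ 0.17248411 -0.60019343  0.22156554] [[-9.61151106e-01 -2.76022006e-01 -6.35042113e-04]
 [-2.76022718e-01  9.61149333e-01  1.84910336e-03]
 [ 9.99770831e-05  1.95255379e-03 -9.99998089e-01]] 1.0002877786621227 0.1
```

View pics/top1.png

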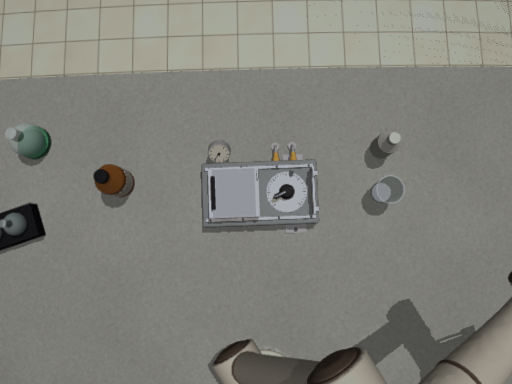

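View pics/side1.png

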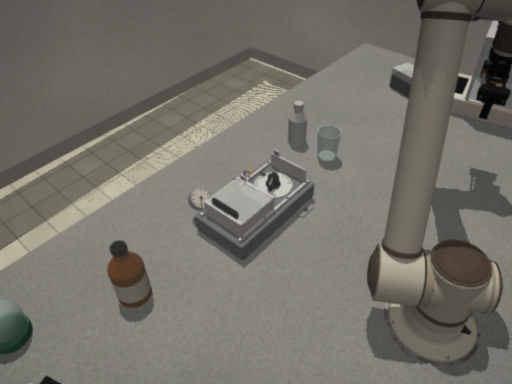

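The top view shows the console at u 202–319, v 160–228, with the hood to the left, the dial around (287,192), and the pointer facing lower left. The side view shows the same with the dial around (272,183). The bottles and beaker are well off to the sides. I'll enlarge both crops next.

```bash
python3 - <<'E'
import cv2
a=cv2.imread('pics/top1.png')[145:240,195:328];cv2.imwrite('pics/t1c.png',cv2.resize(a,None,fx=6,fy=6,interpolation=cv2.INTER_CUBIC))
a=cv2.imread('pics/side1.png')[145:255,185:325];cv2.imwrite('pics/s1c.png',cv2.resize(a,None,fx=5,fy=5,interpolation=cv2.INTER_CUBIC))
E
```

```text
(no output)
```

View pics/t1c.png

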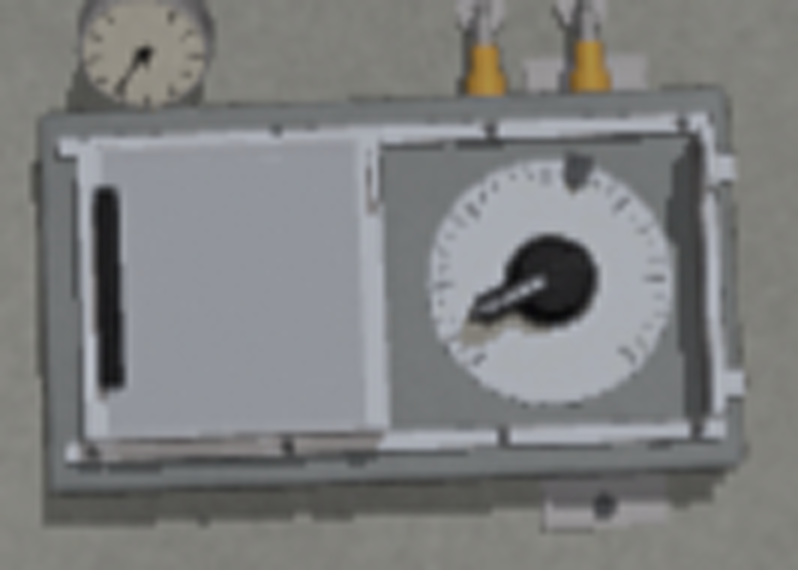

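View pics/s1c.png

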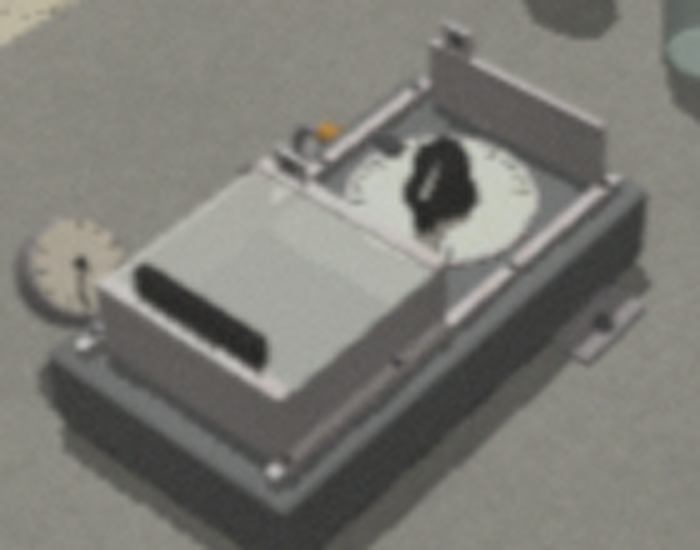

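The top crop shows the dial centre at about (551,281), the clip at (578,172), the pointer tip at (470,318), and the thumb bar from (105,188) to (113,388). In the side crop, the bar top runs from (145,270) to (258,342), the knob is at (440,165), and the clip is at (388,145).

```bash
cat > m.py <<'E'
from h import *
a=load('top1.png');b=load('side1.png')
T=lambda x,y:(195+(x+.5)/6-.5,145+(y+.5)/6-.5)
S=lambda x,y:(185+(x+.5)/5-.5,145+(y+.5)/5-.5)
E
python3 - <<'E'
from m import *
np.set_printoptions(precision=4,suppress=True)
for n,p in dict(TL=(40,115),TR=(727,90),BR=(745,465),BL=(50,490)).items(): print(n,atz(a,*T(*p),.06))
for n,p in dict(right=(645,200),botL=(280,512),left=(50,360)).items(): print('side',n,atz(b,*S(*p),.06))
d=atz(a,*T(551,281),.06);print('dial',d, atz(b,*S(441,200),.06))
print('dial z',atd(a,*T(620,330)),'roof',atd(a,*T(240,300)),atd(b,*S(250,260)))
c=atz(a,*T(578,172),.066);print('clip',c,atz(b,*S(388,145),.066))
t=atz(a,*T(470,318),.09);print('tip',t)
l1,l2=atz(a,*T(545,283),.094),atz(a,*T(478,313),.094);print('line',l1,l2,np.degrees(np.arctan2(*(l2-l1)[[1,0]])))
print('hub top',atz(a,*T(552,279),.094))
print('bar',tri(a,T(106,188),b,S(145,268)),tri(a,T(114,388),b,S(260,345)))
print('end plate tab top',atz(a,*T(725,168),.125),'plate',atz(a,*T(712,280),.107))
print('hood mouth edge',atz(a,*T(378,290),.11))
for n,p in dict(amber=(103,176),white=(394,138),beak=(381,192)).items(): print(n,atz(a,*p,.18 if n=='amber' else .15 if n=='white' else .1))
E
```

```text
TL [0.6332 0.1629 0.06  ]
TR [ 0.6376 -0.1607  0.06  ]
BR [ 0.4615 -0.1633  0.06  ]
BL [0.457  0.1601 0.06  ]
side right [ 0.4586 -0.1517  0.06  ]
side botL [0.4596 0.1634 0.06  ]
side left [0.6297 0.1675 0.06  ]
dial [ 0.5494 -0.0753  0.06  ] [ 0.5505 -0.0734  0.06  ]
dial z [ 0.5253 -0.1064  0.0666] roof [0.54   0.0675 0.1075] [0.5651 0.0717 0.1068]
clip [ 0.5996 -0.089   0.066 ] [ 0.6027 -0.0857  0.066 ]
tip [ 0.5308 -0.0363  0.09  ]
line [ 0.5457 -0.0707  0.094 ] [ 0.5327 -0.0399  0.094 ] 112.86469737606268
hub top [ 0.5474 -0.0739  0.094 ]
bar (array([0.59  , 0.1254, 0.1244]), np.float64(0.00023722401363023877)) (array([0.5027, 0.1248, 0.1235]), np.float64(0.004880410229292791))
end plate tab top [ 0.5927 -0.1506  0.125 ] plate [ 0.5443 -0.1452  0.107 ]
hood mouth edge [0.5429 0.0053 0.11  ]
amber [0.5899 0.4042 0.18  ]
white [ 0.6778 -0.3606  0.15  ]
beak [ 0.5386 -0.3316  0.1   ]
```

Units first: shifts go in shares of 0.8 m and turns go in shares of 180 degrees. So -0.5 m / 0.8 = -0.625, 0.43 m / 0.8 = 0.5375, -60 degrees / 180 = -0.3333.

```bash
cat > plan.py <<'E'
# usage: plan.py x y z heading_of_tool_x_deg
import sys
from h import *
from scipy.spatial.transform import Rotation as Ro
x,y,z,h=map(float,sys.argv[1:]);s=r.sense();R=np.array(s['ee_rot']);h=np.radians(h)
G=np.array([[np.cos(h),np.sin(h),0],[np.sin(h),-np.cos(h),0],[0,0,-1]])
print('shift',(R.T@(np.array([x,y,z])-s['tcp_pos'])).round(4),'rot',Ro.from_matrix(R.T@G).as_rotvec(degrees=True).round(2),
 'tcp',np.round(s['tcp_pos'],4),'head',np.degrees(np.arctan2(R[1,0],R[0,0])).round(2),'j',np.round(s['joints'],1),'t',s['time_s'],'F',np.round(s['wrist_force'],1),'w',s['gripper_width'])
E
python3 - <<'E'
from m import *
g=a['pixels'].astype(float).mean(2)
m=((g>165)).astype(np.uint8); n,l,st,ce=cv2.connectedComponentsWithStats(m)
u,v=T(600,380); k=l[int(round(v)),int(round(u))];print(st[k],ce[k])
hull=cv2.convexHull(np.argwhere(l==k)[:,::-1].astype(np.float32));e=cv2.fitEllipse(hull);print(e)
d=atz(a,*e[0],.061);print('dial',d)
x0,y0=[int(round(t)) for t in T(578,172)];w=g[y0-5:y0+6,x0-5:x0+6];print(w.astype(int))
E
python3 plan.py .5375 -.0507 .22 -66.5
python3 steer.py '[[0.4, -0.625, 0.5375, 0, 0, 0, -0.3333], [0.4, -0.625, 0.5375, 0, 0, 0, -0.3333], [0.4, -0.625, 0.5375, 0, 0, 0, -0.3333], [0.4, -0.625, 0.5375, 0, 0, 0, -0.3333], [0.4, -0.625, 0.5375, 0, 0, 0, -0.3333], [0.4, -0.625, 0.5375, 0, 0, 0, -0.3333], [0.4, -0.625, 0.5375, 0, 0, 0, -0.3333], [0.4, -0.625, 0.5375, 0, 0, 0, -0.3333]]'
python3 plan.py .5375 -.0507 .22 -66.5
```

```text
[267 172  40  40 797] [287.21329987 191.75031368]
((286.20458984375, 191.5648193359375), (39.21796417236328, 39.63291931152344), 97.338134765625)
dial [ 0.54887884 -0.07468648  0.061     ]
[[ 93  92  87  87  89  87  87  86  84  84  83]
 [111 111 111 106 108 110 112 112 113 114 114]
 [116 116 114  95  92 101 109 110 114 115 115]
 [134 136 131  91  71  75  78  88 113 114 114]
 [168 174 164  91  70  75  74  89 121 116 114]
 [151 171 147  87  76  77  80 110 149 135 123]
 [148 171 148  83  76  77  92 144 165 171 152]
 [154 173 169  97  69  82 107 143 137 171 166]
 [171 174 172 139  95 121 148 168 156 168 150]
 [172 173 174 169 147 170 172 172 172 171 157]
 [172 172 173 173 172 174 173 172 173 173 172]]
shift [-0.5025  0.4274  0.0023] rot [ 9.000e-02  9.000e-02 -9.748e+01] tcp [ 0.1725 -0.6002  0.2216] head -163.98 j [-59.2  22.1   0.4  -0.  -68.4 -14.8] t 0.1 F [-0.4 -0.4 -0.2] w 1.0002877786621227
time_s: 0.9
tcp_pos: [0.3926, -0.2643, 0.2225]
ee_rot: [[-0.239, -0.971, -0.0], [-0.971, 0.239, 0.0], [-0.0, 0.0, -1.0]]
wrist_force: [0.9, -0.2, 0.2]
gripper_width: 0.421
gripper_force: 0.0
shift [-0.242  -0.0897  0.0025] rot [ 0.000e+00  1.000e-02 -3.732e+01] tcp [ 0.3926 -0.2643  0.2225] head -103.82 j [-14.2   7.1 -20.   -0.  -62.9   0.4] t 0.9 F [ 0.9 -0.2  0.2] w 0.4205996032084488
```

In the tool's units: -0.242 m / 0.8 = -0.3025, -0.09 m / 0.8 = -0.1125, -37.3 degrees / 180 = -0.2072.

```bash
python3 steer.py '[[0.4, -0.3025, -0.1125, 0.0031, 0, 0, -0.2072], [0.4, -0.3025, -0.1125, 0.0031, 0, 0, -0.2072], [0.4, -0.3025, -0.1125, 0.0031, 0, 0, -0.2072], [0.4, -0.3025, -0.1125, 0.0031, 0, 0, -0.2072], [0.4, -0.3025, -0.1125, 0.0031, 0, 0, -0.2072], [0.4, -0.3025, -0.1125, 0.0031, 0, 0, -0.2072], [0.4, -0.3025, -0.1125, 0.075, 0, 0, -0.2072], [0.4, -0.3025, -0.1125, 0.1125, 0, 0, -0.2072]]' >/dev/null
python3 plan.py .5375 -.0507 .071 -66.5
python3 - <<'E'
from h import *
a=cap('top');b=cap('side')
f=lambda i,x,y:cv2.resize(i['pixels'][y:y+80,x:x+100,::-1],None,fx=4,fy=4,interpolation=cv2.INTER_CUBIC)
cv2.imwrite('pics/p2.png',np.hstack([f(a,240,150),f(b,215,140)]))
E
```

```text
shift [-0.0015 -0.001   0.0599] rot [ 0.01  0.05 -0.16] tcp [ 0.5372 -0.0525  0.1309] head -66.66 j [ 11.6  18.8 -18.9  -0.1 -52.3  11.8] t 1.7 F [-0.1  0.3 -0.1] w 0.4010914987798924
```

View pics/p2.png

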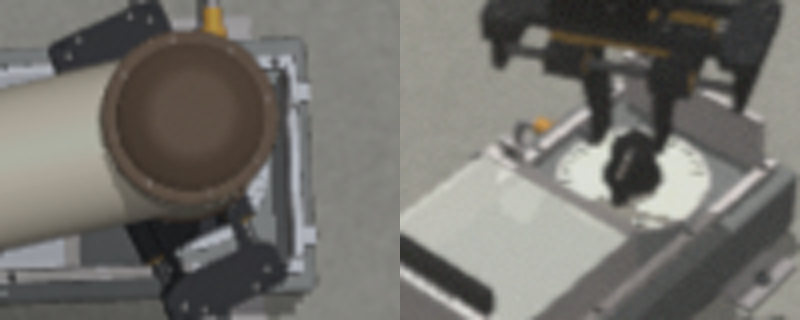

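The top view is blocked by the wrist. The side view shows the fingers at (600,135) and (662,135), straddling the knob at (632,170). I'll go down and close.

In the tool's units: 0.06 m / 0.8 = 0.075, 0.03 m / 0.8 = 0.0375.

```bash
python3 steer.py '[[0.4, -0.0019, -0.0013, 0.0375, 0, 0, 0], [0.4, -0.0019, -0.0013, 0.075, 0, 0, 0], [0.4, -0.0019, -0.0013, 0.075, 0, 0, 0], [0, -0.0019, -0.0013, 0.075, 0, 0, 0], [0, -0.0019, -0.0013, 0.075, 0, 0, 0], [0, -0.0019, -0.0013, 0.075, 0, 0, 0], [0, -0.0019, -0.0013, 0.075, 0, 0, 0], [0, -0.0019, -0.0013, 0.075, 0, 0, 0]]'
python3 plan.py .5375 -.0507 .071 -66.5
```

```text
time_s: 2.6
tcp_pos: [0.539, -0.0513, 0.0742]
ee_rot: [[0.397, -0.918, 0.002], [-0.918, -0.397, -0.0], [0.001, -0.002, -1.0]]
wrist_force: [-1.6, 1.2, 6.6]
gripper_width: 0.162
gripper_force: 30.0
shift [-0.0012  0.0012  0.0032] rot [-0.13 -0.06 -0.12] tcp [ 0.539  -0.0513  0.0742] head -66.62 j [ 11.7  22.9 -22.4   0.  -44.5  11.6] t 2.6 F [-1.6  1.2  6.6] w 0.1624339969278919
```

In the tool's units: -0.0231 m / 0.8 = -0.0289, -0.0213 m / 0.8 = -0.0266, 64 degrees / 180 = 0.3556.

```bash
python3 steer.py '[[0, 0.0004, -0.0045, 0, 0, 0, 0.0444], [0, 0.0013, -0.0089, 0, 0, 0, 0.0889], [0, 0.0028, -0.0131, 0, 0, 0, 0.1333], [0, 0.0049, -0.017, 0, 0, 0, 0.1778], [0, 0.0075, -0.0206, 0, 0, 0, 0.2222], [0, 0.0106, -0.0239, 0, 0, 0, 0.2667], [0, 0.0141, -0.0266, 0, 0, 0, 0.3111], [0, 0.018, -0.0289, 0, 0, 0, 0.3556]]'
python3 plan.py .5485 -.0752 .0742 165.5
```

```text
time_s: 3.4
tcp_pos: [0.5655, -0.0553, 0.0742]
ee_rot: [[-0.655, -0.755, 0.001], [-0.755, 0.655, -0.0], [-0.001, -0.001, -1.0]]
wrist_force: [-3.6, 0.7, 7.6]
gripper_width: 0.156
gripper_force: 30.0
shift [ 0.0262 -0.0002  0.    ] rot [-3.000e-02  6.000e-02  6.356e+01] tcp [ 0.5655 -0.0553  0.0742] head -130.94 j [ 10.8  25.1 -18.6   0.  -46.2 -51.7] t 3.4 F [-3.6  0.7  7.6] w 0.1557754310502124
```

In the tool's units: -0.0231 m / 0.8 = -0.0289, -0.0213 m / 0.8 = -0.0266, 63.5 degrees / 180 = 0.3528.

```bash
python3 steer.py '[[0, 0.0004, -0.0045, 0, 0, 0, 0.0444], [0, 0.0013, -0.0089, 0, 0, 0, 0.0889], [0, 0.0028, -0.0131, 0, 0, 0, 0.1333], [0, 0.0049, -0.017, 0, 0, 0, 0.1778], [0, 0.0075, -0.0206, 0, 0, 0, 0.2222], [0, 0.0106, -0.0239, 0, 0, 0, 0.2667], [0, 0.0141, -0.0266, 0, 0, 0, 0.3111], [0, 0.0178, -0.0289, 0, 0, 0, 0.3528]]' >/dev/null
python3 steer.py '[[0, 0, 0, 0, 0, 0, 0], [0.35, 0, 0, 0, 0, 0, 0], [0.35, 0, 0, 0, 0, 0, 0], [0.35, 0, 0, 0, 0, 0, 0], [0.35, 0, 0, -0.0375, 0, 0, 0], [0.35, 0, 0, -0.1, 0, 0, 0], [0.35, 0, 0, -0.15, 0, 0, 0], [0.35, 0, 0, -0.15, 0, 0, 0]]'
python3 plan.py .5485 -.0752 .0742 165.5
```

```text
time_s: 5.0
tcp_pos: [0.5771, -0.0815, 0.1993]
ee_rot: [[-0.97, 0.244, 0.013], [0.244, 0.97, -0.0], [-0.013, 0.003, -1.0]]
wrist_force: [0.3, 0.0, -0.7]
gripper_width: 0.352
gripper_force: 0.0
shift [ 0.0309 -0.0012  0.1247] rot [0.16 0.75 0.39] tcp [ 0.5771 -0.0815  0.1993] head 165.89 j [ 7.900e+00  1.860e+01 -8.300e+00  1.000e-01 -6.240e+01 -1.121e+02] t 5.0 F [ 0.3  0.  -0.7] w 0.3519992171931427
```

In the tool's units: 0.25 m / 0.8 = 0.3125, 0.093 m / 0.8 = 0.1163, -15 degrees / 180 = -0.0833.

```bash
python3 plan.py .5465 .18 .2 180.8
python3 steer.py '[[0, 0.1163, 0.3125, 0, 0, 0, -0.0833], [0, 0.1163, 0.3125, 0, 0, 0, -0.0833], [0, 0.1163, 0.3125, 0, 0, 0, -0.0833], [0, 0.1163, 0.3125, 0, 0, 0, -0.0833], [0, 0.1163, 0.3125, 0, 0, 0, -0.0833], [0, 0.1163, 0.3125, 0, 0, 0, -0.0833], [0, 0.1163, 0.3125, 0, 0, 0, -0.0833]]' >/dev/null
python3 plan.py .5465 .16 .116 180.8
python3 - <<'E'
from h import *
a=cap('top','top3.png');b=cap('side','side3.png')
f=lambda i,x,y:cv2.resize(i['pixels'][y:y+80,x:x+80,::-1],None,fx=5,fy=5,interpolation=cv2.INTER_CUBIC)
cv2.imwrite('pics/p3.png',np.hstack([f(a,247,150),f(b,235,140)]))
E
```

```text
shift [ 0.0934  0.2462 -0.0012] rot [  0.06   0.76 -14.91] tcp [ 0.5771 -0.0815  0.1993] head 165.89 j [ 7.900e+00  1.860e+01 -8.300e+00  1.000e-01 -6.240e+01 -1.121e+02] t 5.0 F [ 0.3  0.  -0.7] w 0.3519992171931427
shift [-0.0022 -0.026   0.0757] rot [-0.02 -0.05  0.24] tcp [0.5439 0.186  0.1917] head -178.96 j [  35.    18.6   -9.4   -0.   -62.1 -124. ] t 5.7 F [-0.6 -0.5 -0.4] w 0.005341264276297692
```

View pics/p3.png

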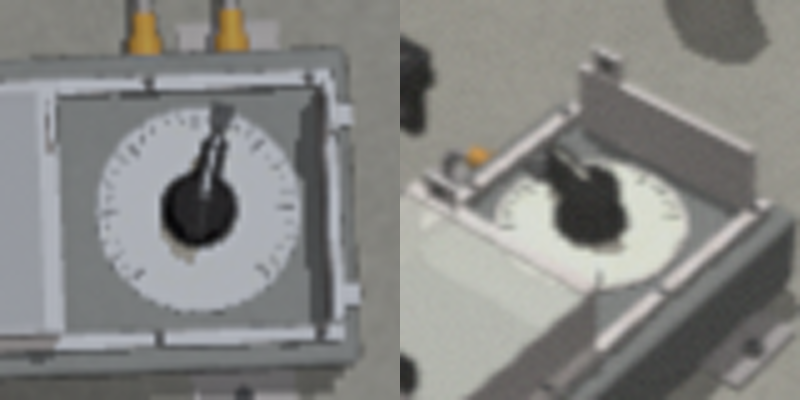

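The pointer now faces the clip: line at about (206,187) to (217,147), clip at (223,115). I'll take a larger crop to check the angle.

```bash
python3 - <<'E'
from h import *
a=load('top3.png')
i=a['pixels'][165:205,265:310,::-1]
cv2.imwrite('pics/p4.png',cv2.resize(i,None,fx=14,fy=14,interpolation=cv2.INTER_CUBIC))
E
```

```text
(no output)
```

View pics/p4.png

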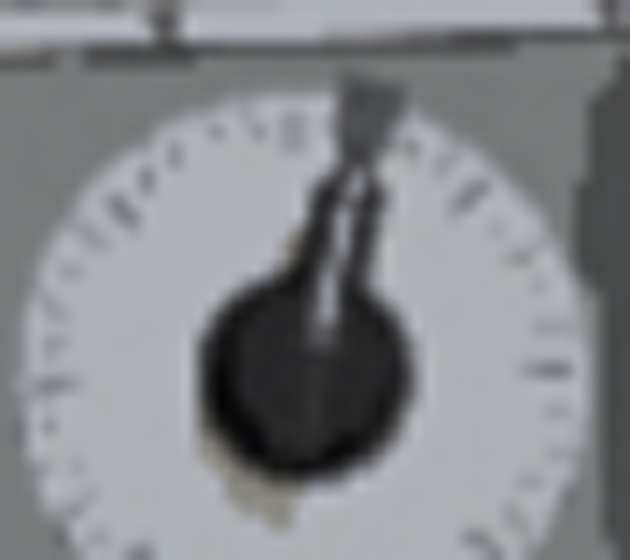

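Pointer and clip both sit at about 13.5° in the image, aligned within about 1°. Next I'll lower behind the thumb bar.

In the tool's units: 0.075 m / 0.8 = 0.0938, -0.026 m / 0.8 = -0.0325.

```bash
python3 steer.py '[[0, -0.0025, 0, 0.0375, 0, 0, 0], [0, -0.0025, -0.0188, 0.075, 0, 0, 0], [0, -0.0025, -0.0325, 0.0938, 0, 0, 0], [0, -0.0025, -0.0325, 0.0938, 0, 0, 0]]'
python3 plan.py .547 -.0 .116 180.8
```

```text
time_s: 6.2
tcp_pos: [0.545, 0.1543, 0.1149]
ee_rot: [[-1.0, -0.01, -0.006], [-0.01, 1.0, -0.003], [0.006, -0.003, -1.0]]
wrist_force: [-0.7, -0.2, 0.0]
gripper_width: 0.007
gripper_force: 0.0
shift [-0.0004 -0.1543 -0.0007] rot [-0.18 -0.35 -0.21] tcp [0.545  0.1543 0.1149] head -179.41 j [  32.2   22.3  -16.    -0.   -52.  -121.6] t 6.2 F [-0.7 -0.2  0. ] w 0.006690162224898133
```

In the tool's units: -0.105 m / 0.8 = -0.1313, -0.02 m / 0.8 = -0.025.

```bash
python3 steer.py '[[0, 0, -0.0125, 0, 0, 0, 0], [0, 0, -0.025, 0, 0, 0, 0], [0, 0, -0.0375, 0, 0, 0, 0], [0, 0, -0.0563, 0, 0, 0, 0], [0, 0, -0.075, 0, 0, 0, 0], [0, 0, -0.0938, 0, 0, 0, 0], [0, 0, -0.1125, 0, 0, 0, 0], [0, 0, -0.1313, 0, 0, 0, 0]]'
python3 steer.py '[[0, 0, -0.0125, 0, 0, 0, 0], [0, 0, -0.025, 0, 0, 0, 0], [0, 0, -0.0325, 0, 0, 0, 0], [0, 0, -0.0375, 0, 0, 0, 0]]'
python3 - <<'E'
from h import *
b=cap('side','side5.png')
i=b['pixels'][120:260,185:345,::-1]
cv2.imwrite('pics/p5.png',cv2.resize(i,None,fx=4,fy=4,interpolation=cv2.INTER_CUBIC))
E
```

```text
time_s: 7.0
tcp_pos: [0.5489, 0.0518, 0.1181]
ee_rot: [[-1.0, -0.015, 0.002], [-0.015, 1.0, 0.0], [-0.002, 0.0, -1.0]]
wrist_force: [1.5, 3.8, 2.9]
gripper_width: 0.006
gripper_force: 1.8
time_s: 7.4
tcp_pos: [0.5484, 0.0223, 0.1173]
ee_rot: [[-1.0, -0.014, -0.001], [-0.014, 1.0, -0.0], [0.001, -0.0, -1.0]]
wrist_force: [1.0, 2.7, 1.4]
gripper_width: 0.002
gripper_force: 1.6
```

View pics/p5.png

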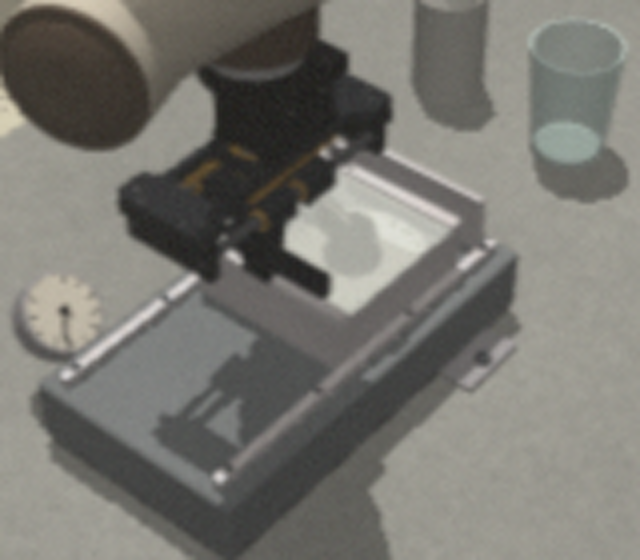

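The hood is sliding square, with a gap to the end plate at around (470,215). I'll keep pushing slowly until the force rises.

In the tool's units: -0.017 m / 0.8 = -0.0213, -0.014 m / 0.8 = -0.0175.

```bash
python3 steer.py '[[0, 0, -0.0063, 0, 0, 0, 0], [0, 0, -0.0125, 0, 0, 0, 0], [0, 0, -0.0175, 0, 0, 0, 0], [0, 0, -0.0213, 0, 0, 0, 0]]'
python3 steer.py '[[0, 0, -0.0038, 0, 0, 0, 0], [0, 0, -0.0063, 0, 0, 0, 0], [0, 0, -0.0088, 0, 0, 0, 0]]'
```

```text
time_s: 7.85
tcp_pos: [0.5483, 0.0056, 0.1172]
ee_rot: [[-1.0, -0.014, -0.001], [-0.014, 1.0, -0.0], [0.001, -0.0, -1.0]]
wrist_force: [-0.8, 2.7, 0.7]
gripper_width: 0.004
gripper_force: 1.6
time_s: 8.15
tcp_pos: [0.5485, -0.0013, 0.1172]
ee_rot: [[-1.0, -0.014, -0.001], [-0.014, 1.0, -0.0], [0.001, -0.0, -1.0]]
wrist_force: [-0.7, 2.6, -0.2]
gripper_width: 0.004
gripper_force: 1.5
```

In the tool's units: -0.004 m / 0.8 = -0.005, -0.002 m / 0.8 = -0.0025.

```bash
python3 steer.py '[[0, 0, -0.0025, 0, 0, 0, 0], [0, 0, -0.005, 0, 0, 0, 0], [0, 0, -0.005, 0, 0, 0, 0]]'
python3 steer.py '[[0, 0, -0.0025, 0, 0, 0, 0], [0, 0, -0.005, 0, 0, 0, 0], [0, 0, -0.005, 0, 0, 0, 0]]'
```

```text
time_s: 8.45
tcp_pos: [0.5485, -0.0052, 0.1172]
ee_rot: [[-1.0, -0.014, -0.001], [-0.014, 1.0, 0.0], [0.001, 0.0, -1.0]]
wrist_force: [-1.8, 3.0, -0.9]
gripper_width: 0.006
gripper_force: 1.6
time_s: 8.75
tcp_pos: [0.5486, -0.0054, 0.1173]
ee_rot: [[-1.0, -0.014, 0.0], [-0.014, 1.0, 0.006], [-0.0, 0.006, -1.0]]
wrist_force: [-4.4, 17.8, 2.2]
gripper_width: 0.007
gripper_force: 8.7
```

The hood hit a hard stop at 17.8 N, so it is home. I'll back off, lift, and check.

In the tool's units: 0.2 m / 0.8 = 0.25, 0.03 m / 0.8 = 0.0375.

```bash
python3 steer.py '[[0, 0, 0.0125, 0, 0, 0, 0], [0, 0, 0.0375, 0, 0, 0, 0], [0, 0, 0.05, -0.05, 0, 0, 0], [0, 0, 0.1, -0.1, 0, 0, 0], [0, 0, 0.1625, -0.1, 0, 0, 0], [0, 0, 0.225, -0.1, 0, 0, 0], [0, 0, 0.25, -0.1, 0, 0, 0], [0, 0, 0.25, -0.1, 0, 0, 0]]'
python3 - <<'E'
from h import *
a=cap('top','top6.png');b=cap('side','side6.png')
f=lambda i,x,y:cv2.resize(i['pixels'][y:y+90,x:x+80,::-1],None,fx=5,fy=5,interpolation=cv2.INTER_CUBIC)
cv2.imwrite('pics/p6.png',np.hstack([f(a,247,145),f(b,235,130)]))
E
```

```text
time_s: 9.55
tcp_pos: [0.5469, 0.1935, 0.1978]
ee_rot: [[-1.0, -0.019, 0.002], [-0.019, 1.0, -0.001], [-0.002, -0.001, -1.0]]
wrist_force: [1.1, -0.3, -0.4]
gripper_width: 0.002
gripper_force: 0.0
```

View pics/p6.png

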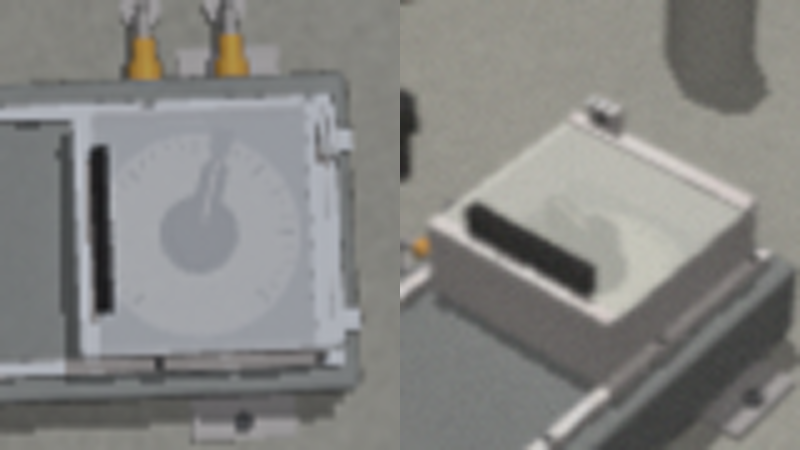

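The hood is flush with the end plate (tabs meeting at (325,140)). Through the roof, the pointer line from (207,213) to (218,165) still faces the clip at (222,140).

```bash
python3 -c "
from station import r
print(r.finish_job())"
```

```text
the job is handed in; nothing more can be done
None
```

The knob points at the clip to within about 1° by the camera, the hood is fully home against the end plate, the bottles and beaker were not touched, and the job was handed in at about 10 s.

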